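Clamp a mould insert with the ratchet lever

ROBOT

A 7-joint arm with a two-finger parallel gripper is mounted at the origin on the work surface. World frame = base frame: x ahead of the robot, y to its left, z up, the work surface at z = 0. Lengths are in mm, angles in rad, forces in N, time in s.
With the tool pointing down it reaches from about 400 to 875 mm from the base axis. Payload 19.3 kg.
Tool frame: the origin (TCP) lies at the very end of the fingers, on their centre line; the grasp point (between the pads) lies 19 mm behind it (grip_point_offset is the z of the grasp point in the tool frame, in mm); z points along the fingers, x is the direction in which the jaws open and shut, and the axes are right-handed (so a half turn about z gives the same grasp; the last joint's range is limited). The gripper opens to 85 mm and grips with 20 to 120 N. Pads are 22 mm wide; open, the fingers measure 114 mm over their backs; the gripper's body (76 mm by 85 mm) begins 54 mm behind the grasp point. The pads swing forward as they close: fully open they stand 13 mm farther back than shut.
Start: joints at [-1.255, 0.521, -0.036, 1.599, 0.021, 1.021, -0.113], TCP at [235.205, 579.045, 231.291] pointing down, gripper open.
Joint ranges: [-2.91, 2.91], [-0.3, 2.13], [-1.5, 1.42], [0.17, 2.43], [-1.26, 4.41], [0.16, 1.93], [-2.52, 2.52]. Speed limits (rad/s): [1.89, 1.89, 2.39, 2.39, 3.01, 3.01, 3.01].

INTERFACE

Orientations are given as a 3x3 rotation matrix whose columns are the frame's x, y, z axes.
In Python, from workcell import movep, movel, goto_joints, open_gripper, clamp, wait, inverse_kinematics, read_state, camera, PlanningError, finish_job, grip_point_offset gives the robot as it stands. Calls block until the motion is done:
- movep(position, orientation): joint-space move of the TCP to a pose.
- movel(position, frame=None, max_speed=150, guard=None): straight line of the TCP; frame=None keeps the orientation; max_speed is the mean speed in mm/s. With guard (N) it stops when the force on the tool has changed by that much, and returns True; else False.
- goto_joints(angles): joint-space move.
- open_gripper() and clamp(): open the fingers fully, or close them until they stop; the grip force is fixed at half the most.
- wait(seconds).
- inverse_kinematics(position, orientation): joint angles nearest the present ones, or None.
- read_state(): the state.
- camera(name): name is "scene" or "top" or "wrist"; returns a dict with "image" (400x640x3 uint8, blue, green, red), "range_z" (400x640 float32, mm along the optical axis (not along the pixel's ray), 0 where there is no reading), "fx", "fy", "cx", "cy" (pixels), "cam_to_world" (4x4, takes a point from camera to world coordinates). Camera axes: x right, y up, looking along -z (the intrinsics and any distortion apply to the point x, -y, -z); pixel columns grow to the right and rows downward; lengths in mm; the calibration is good to about 2 mm. A picture is of the moment at which its call begins.
A pose or a line that the arm cannot do raises PlanningError and nothing moves.
- finish_job(): hands the job in, once; it reports no verdict.
The state is a dict: "time": time; "qpos": joint angles; "qvel": joint speeds; "joint_efforts": joint torques, N m; "eef_pos": TCP position; "tool_rot": TCP orientation; "ft_force": force on the tool from outside, world axes, zero at the start; "torque": the same for the moment, N m; "finger_gap": finger opening in mm.
Only numpy, scipy, OpenCV 4.12 (cv2) and the standard library are available. Lean on these libraries where they do the work, as an engineer would, in place of code of your own. Each camera call takes 0.05 s, during which the arm holds its last target.

TASK

Set the loose copper mould insert upright on the clamp's bed, between the moving jaw and the fixed stop and square to them, and let go of it. Then pump the red ratchet lever back and forth until the jaw presses the insert firmly against the stop: finish when a working stroke takes about 12 N at its black knob, and do not tighten beyond 16 N, which would mark the insert. Leave the lever released, the insert clamped, and the other things on the bench alone.

Things in the scene. Friction and masses are not known exactly. Their poses are not given: they have to be found in the camera images.
- clamp: Blue ratchet clamp, bolted down. Base plate 100 mm (x) by 330 mm (y from -205 to +125), 20 mm high. Origin at bench height under the bed; z up. In a row on its y axis (x = 0): ratchet wheel axis at y = -140; moving jaw, 60 mm wide, top 63 mm above the bench, its face at y = -35 at the start, closing towards +y; bed; stop.
- bed (a point): Middle of the clamp's flat bed top, 30 mm above the bench, straight above the clamp's origin; axes as the clamp's. The bed is 50 mm wide (x) and runs from y = -35 to +115 mm. Jaw and stop overhang it; the insert stands on it between them.
- stop: Fixed steel stop on the bed, 60 mm wide in x, top 63 mm above the bench. Origin: at bed height, middle of the face the insert is pressed against, which looks along its -y (the clamp's -y) to the jaw. Set differently each time: the opening between jaw and stop is 66 to 78 mm at the start.
- insert_center (a point): Centre of the loose mould insert, a copper-coloured metal block 36 mm (its x) by 50 mm (its y) by 45 mm high, 0.35 to 0.7 kg, a dark cavity and two bores on top; upright on the bench at the start. In the clamp its 50 mm length lies along the clamp's y (either way round), its middle near x = 0, this point 52.5 mm above the bench, its sides free for fingers.
- knob (a point): On the axis of the upright black knob at the end of the red lever, 90 mm above the bench. Knob: 20 mm across, from 65 to 110 mm above the bench, on a 26 mm steel collar; the lever arm's top is 61 mm above the bench. It moves on a level circle of 130 mm radius about point axis.
- axis (a point): Point on the vertical axis of ratchet wheel (103 mm across) and lever, 68 mm above the bench. A notch is 10 degrees and moves the jaw about 2 mm. The jaw is sprung: after it has pressed the insert against the stop, each notch adds about 40 N of clamping, about 4 N at the knob. When the lever goes back the wheel falls back to its last full notch (up to 4 N lost).
- lever (a joint): Lever angle, rad, end stops at -0.55 and 0.55; 0: lever along the clamp's -x; grows anticlockwise from above. Growing = working stroke (knob towards the clamp's -y, jaw closes), 0 to 4 N at the knob, jerky with the clicks, while the jaw runs free. Falling = free return stroke, as light, the pawl clicking. Stays where it is left.
- pin_tray: Bystander: yellow plastic tray of pins, 70 by 100 by 18 mm. Origin under its middle.
- hex_key: Bystander: dark T-handled hex key lying flat, 148 by 90 mm, 14 mm high, handle across its -x end. Origin under the middle of its shank.
- spacer_plate: Bystander: aluminium plate with a dark slot and a row of five holes, 70 by 90 by 22 mm. Origin under its middle.
Things that resemble listed ones, but are neither listed nor needed, are in the scene too. Of the things that look like the part that bears insert_center, the middle-sized one is meant.

How it is judged (in metres and radians):
On the way, in this order (a step that is already met when the one before it is completed fails the run):
1. the insert stands on the bed between jaw and stop, let go (z of insert_center in the frame of clamp between 0.0495 and 0.0555 m and x of insert_center in the frame of clamp between -0.01 and 0.01 m and y of insert_center in the frame of stop between -0.056 and -0.022 m and contact force between the fingers and insert below 0.1 N and contact force between insert and stop below 20 N), for 0.2 s.
2. the jaw presses the insert firmly against the stop (contact force between insert and stop above 35 N), for 0.2 s.
At the end, for the whole second after the job is handed in: the insert stands upright on the bed (within 3 mm of bed height, tilt under 0.06 rad), square to the clamp within 0.06 rad and within 12 mm of the clamp's middle line, held against the stop with more than 35 N after release; insert and lever at rest (contact force between insert and stop above 35 N and z of insert_center in the frame of clamp between 0.0495 and 0.0555 m and x of insert_center in the frame of clamp between -0.012 and 0.012 m and angle between insert_center's own z axis and vertical below 0.06 rad and angle between the y axis of insert_center and the y axis of clamp, either way round below 0.06 rad and linear speed of insert below 0.01 m/s and velocity of joint lever between -0.05 and 0.05 rad/s); the robot touches nothing.
It fails at once if over-tightened: the insert is pressed against the stop with more than 180 N (contact force between insert and stop above 180 N).
It fails at once if the pin tray is moved by more than 20 mm (distance of pin_tray from where it was at the start of the episode above 0.02 m).
It fails at once if the hex key is moved by more than 20 mm (distance of hex_key from where it was at the start of the episode above 0.02 m).
It fails at once if the spacer plate is moved by more than 20 mm (distance of spacer_plate from where it was at the start of the episode above 0.02 m).
It also fails if it takes over 72 s, if anything falls off the work surface, if the arm or the gripper's body presses on something with over 40 N, if the wrist force passes 120 N, or if a joint passes its speed limit or range.

## Working session

There is one attempt and no reset: what is moved stays moved. The work goes in short steps, each a Python script; the robot and the scene stay as the last script left them, time stands still between calls to the robot, and variables do not carry over. Pictures are saved under pics/ and viewed, and the job is handed in when it is done.

```bash
ls; mkdir -p pics; python3 - <<'E'
from workcell import *
import cv2,numpy as np,pickle
for n in("scene","top","wrist"):
    c=camera(n); cv2.imwrite(f"pics/{n}0.png",c["image"]); pickle.dump(c,open(f"{n}0.pkl","wb"))
    print(n,c["fx"],c["fy"],c["cx"],c["cy"],[k for k in c],np.round(c["cam_to_world"],3).tolist())
s=read_state();print(s,grip_point_offset)
E
```

```text
pics
scene 423.51829410898915 423.51829410898915 323.82323767504215 198.6338094695657 ['image', 'range_z', 'fx', 'fy', 'cx', 'cy', 'cam_to_world'] [[-0.749, -0.444, 0.492, 1181.298], [0.663, -0.498, 0.56, 664.161], [-0.004, 0.745, 0.667, 950.785], [0.0, 0.0, 0.0, 1.0]]
top 362.45295057504364 362.45295057504364 315.0894289705465 196.2991994457815 ['image', 'range_z', 'fx', 'fy', 'cx', 'cy', 'cam_to_world'] [[-0.001, 0.996, -0.086, 456.38], [-1.0, 0.0, 0.015, -26.288], [0.015, 0.086, 0.996, 1075.344], [0.0, 0.0, 0.0, 1.0]]
wrist 316.7188306463927 316.7188306463927 319.1694986379429 199.14621724785016 ['image', 'range_z', 'fx', 'fy', 'cx', 'cy', 'cam_to_world'] [[0.377, -0.877, -0.298, 158.072], [0.926, 0.357, 0.121, 610.826], [-0.0, -0.321, 0.947, 373.717], [0.0, 0.0, 0.0, 1.0]]
{'time': 0.15, 'qpos': array([-1.25518015,  0.52186884, -0.03632793,  1.59986555,  0.02121949,
        1.02111124, -0.11279684]), 'qvel': array([ 2.14229753e-04, -2.71091283e-03,  9.06558036e-04, -5.86537937e-05,
       -6.48941898e-04,  3.34478203e-06,  1.00466728e-04]), 'joint_efforts': array([ 2.29844751e-03, -9.27386570e+01,  1.98071457e+00, -3.70055223e+01,
        1.78982847e-02,  6.39317921e-03, -4.42199416e-05]), 'eef_pos': array([235.13430129, 578.80957928, 230.86721503]), 'tool_rot': array([[ 3.76314168e-01,  9.26492084e-01, -2.55857830e-04],
       [ 9.26491716e-01, -3.76314247e-01, -8.28874481e-04],
       [-8.64228592e-04,  7.48670503e-05, -9.99999624e-01]]), 'ft_force': array([ 0.16211542, -0.1919915 ,  0.13882453]), 'torque': array([ 0.04911708, -0.00064577, -0.01740489]), 'finger_gap': 85.34468889827657} -18.700000000000003
```

View pics/scene0.png

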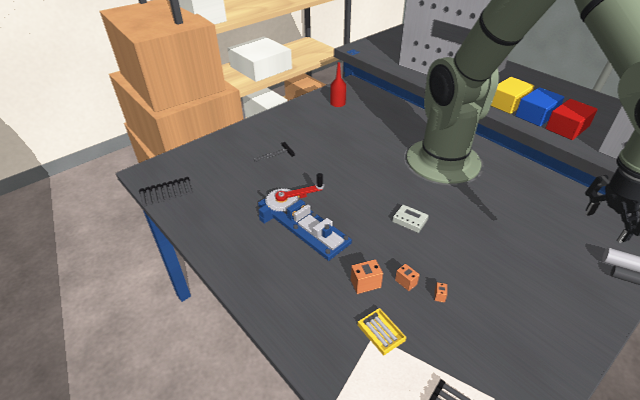

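View pics/top0.png

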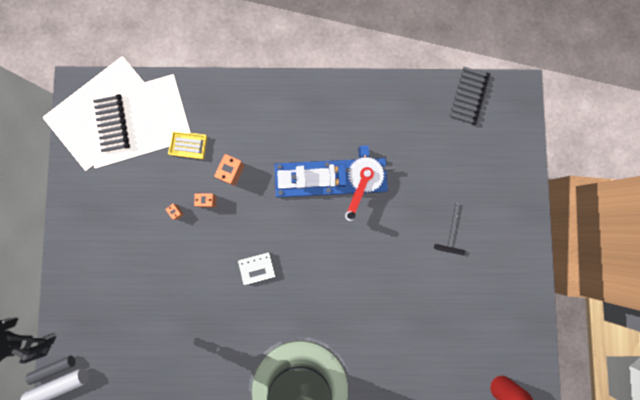

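View pics/wrist0.png

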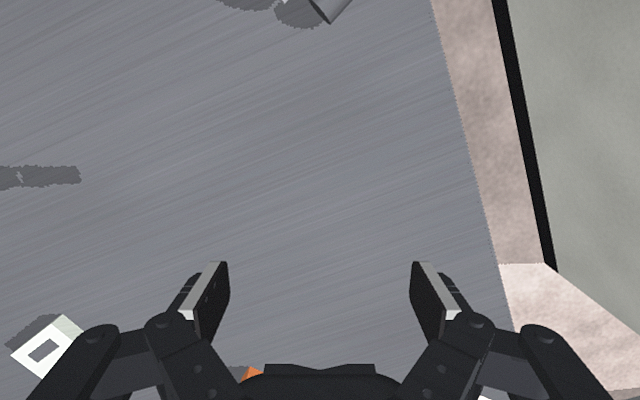

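The scene view shows the clamp around (305,215). In the top view there are three copper blocks: large (228,169), middle-sized (204,200) and small (173,212). The clamp spans about (275–387,178) and the knob is at (350,216). I'll take rough positions first, then a wrist close-up.

```bash
cat > h.py <<'E'
import numpy as np,cv2,pickle
def ray(c,u,v,z):
    M=np.array(c["cam_to_world"]);d=np.array([(u-c["cx"])/c["fx"],-(v-c["cy"])/c["fy"],-1.])
    w=M[:3,:3]@d;o=M[:3,3];return o+w*(z-o[2])/w[2]
def proj(c,p):
    M=np.array(c["cam_to_world"]);q=M[:3,:3].T@(np.array(p,float)-M[:3,3])
    return c["cx"]+c["fx"]*q[0]/-q[2], c["cy"]-c["fy"]*q[1]/-q[2]
def cloud(c):
    M=np.array(c["cam_to_world"]);v,u=np.mgrid[0:400,0:640];r=c["range_z"]
    q=np.stack([(u-c["cx"])/c["fx"]*r,-(v-c["cy"])/c["fy"]*r,-r],-1)
    return q@M[:3,:3].T+M[:3,3]
def mask(c,name):
    hsv=cv2.cvtColor(c["image"],cv2.COLOR_BGR2HSV);h,s,v=[hsv[...,i].astype(int) for i in range(3)]
    return {"copper":(h>=5)&(h<=16)&(s>110)&(v>90),"blue":(h>100)&(h<125)&(s>140)&(v>50),
     "red":((h<4)|(h>175))&(s>150)&(v>90),"yellow":(h>22)&(h<34)&(s>140)}[name].astype(np.uint8)
E
python3 - <<'E'
from h import *
c=pickle.load(open("top0.pkl","rb"));P=cloud(c)
for n,z in(("copper",45),("blue",20),("red",61),("yellow",18)):
    m=mask(c,n);cs,_=cv2.findContours(m,cv2.RETR_EXTERNAL,cv2.CHAIN_APPROX_NONE)
    for k in cs:
        if cv2.contourArea(k)<60: continue
        (u,v),wh,a=cv2.minAreaRect(k);print(n,(u,v),wh,a,ray(c,u,v,z).round(1),P[int(v),int(u)].round(1))
print(ray(c,367,173,68),ray(c,350,216,110),P[216,350])
print(ray(c,257,268,22),ray(c,452,228,10))
E
```

```text
copper (173.99998474121094, 211.5) (14.40000057220459, 11.400001525878906) 53.13010025024414 [502.4 356.7  45. ] [504.4 364.2  32.7]
copper (204.5, 199.5) (13.0, 21.0) 90.0 [536.4 271.8  45. ] [537.8 272.8  46.2]
copper (594.5, 242.5) (131.0, 89.0) 90.0 [ 413.5 -840.1   45. ] [  399.8 -1135.9  -331.8]
copper (229.26803588867188, 169.39691162109375) (22.337617874145508, 25.48518943786621) 23.96249008178711 [622.8 203.4  45. ] [620.6 199.5  66. ]
blue (302.5, 165.0) (6.0, 43.0) 90.0 [640.3  -5.6  20. ] [640.6  -4.1  18.4]
blue (314.5400085449219, 178.22000122070312) (32.782779693603516, 78.8228988647461) 86.8201675415039 [601.1 -41.   20. ] [600.6 -39.3  28.4]
blue (363.5, 151.0) (10.0, 9.0) 90.0 [ 682.5 -186.    20. ] [ 678.4 -181.7   39.1]
red (511.0, 387.5) (23.0, 40.0) 90.0 [  24.8 -572.    61. ] [  28.8 -568.6   67.5]
red (358.800048828125, 188.90000915527344) (12.074766159057617, 46.510215759277344) 26.56505012512207 [ 565.3 -165.2   61. ] [ 567.8 -163.    60.9]
yellow (187.989990234375, 144.0699920654297) (33.65828323364258, 21.920310974121094) 8.13010311126709 [702.5 332.2  18. ] [703.6 336.5  14. ]
[ 609.4888608  -187.85009867   68.        ] [ 487.36937341 -134.1589447   110.        ] [ 487.36215617 -134.13382199  110.22482426]
[341.67159557 123.9098236   22.        ] [ 455.13218675 -445.91672442   10.        ]
```

```bash
cat >> h.py <<'E'
def Rz(a,flip=False):
    # tool x along world angle a, pointing down
    if flip:a+=np.pi
    x=np.array([np.cos(a),np.sin(a),0]);z=np.array([0,0,-1.]);return np.column_stack([x,np.cross(z,x),z])
E
python3 - <<'E'
from h import *; from workcell import *
for f in(False,True):
  for p in([536,312,250],[536,272,8],[600,-40,38],[600,0,250],[487,-134,90],[487,-240,90]):
    q=inverse_kinematics(p,Rz(0,f));print(f,p,None if q is None else np.round(q,2))
E
```

```text
False [536, 312, 250] [-0.83  0.51  0.31  1.61 -0.17  1.05 -0.47]
False [536, 272, 8] [-0.67  0.8   0.14  1.8  -0.2   0.55 -0.4 ]
False [600, -40, 38] [-0.26  0.78  0.34  1.8  -0.4   0.63  0.32]
False [600, 0, 250] [-0.48  0.52  0.57  1.67 -0.32  1.04  0.19]
False [487, -134, 90] [-0.11  0.58  0.36  2.04 -0.36  0.58  0.49]
False [487, -240, 90] [-0.04  0.67  0.56  1.95 -0.56  0.67  0.87]
True [536, 312, 250] [-0.35  0.52 -0.4   1.58  0.22  1.09  2.33]
True [536, 272, 8] [-0.29  0.82 -0.4   1.78  0.5   0.65  2.16]
True [600, -40, 38] [-0.63  1.06  1.01  1.82 -1.12  0.96 -2.25]
True [600, 0, 250] [ 0.66  0.77 -1.27  1.61  0.76  1.34  2.42]
True [487, -134, 90] [-0.59  1.01  1.22  2.06 -1.18  1.04 -1.88]
True [487, -240, 90] [-0.37  1.05  1.22  1.96 -1.17  1.08 -1.74]
```

```bash
python3 - <<'E'
from h import *; from workcell import *
for n,p in(("wi",[540,315,250]),("wc",[590,20,260]),("wk",[560,-100,300])):
    movep(p,Rz(0));c=camera(n and "wrist"); cv2.imwrite(f"pics/{n}.png",c["image"]); pickle.dump(c,open(f"{n}.pkl","wb"))
    s=read_state();print(s["time"],s["eef_pos"].round(1))
E
```

```text
1.6917 [539.1 316.6 249.8]
2.8917 [590.1  22.  259.8]
3.525 [560.2 -98.9 299.8]
```

View pics/wi.png

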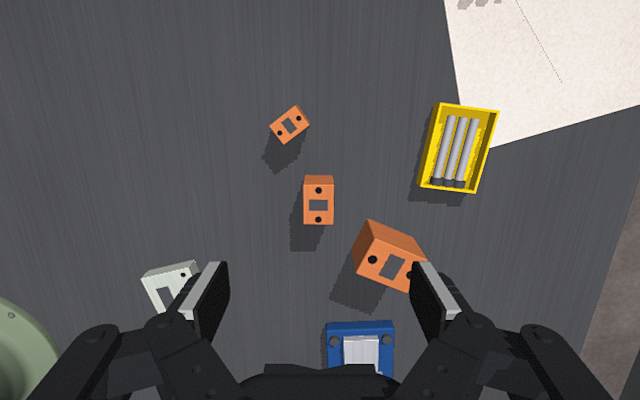

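View pics/wc.png

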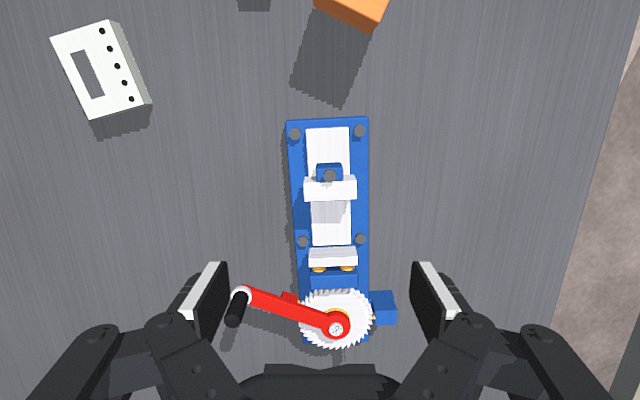

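View pics/wk.png

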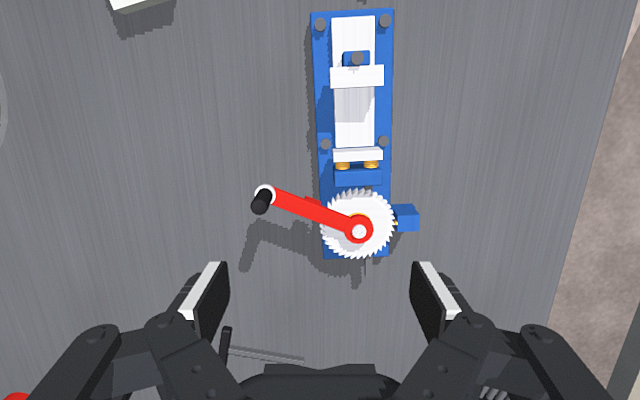

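The wi view shows the middle insert at (318,205) between the other two. In wc the stop is at (330,188), the jaw at (333,257) and the wheel hub at (336,328). In wk the hub is at (359,231) and the knob at (262,200). Next I'll measure these using depth heights.

```bash
python3 - <<'E'
from h import *
def rect(pts):
    r=cv2.minAreaRect(pts.astype(np.float32));b=cv2.boxPoints(r);return r,b
c=pickle.load(open("wi.pkl","rb"));P=cloud(c);m=mask(c,"copper")
n,l,st,ct=cv2.connectedComponentsWithStats(m)
i=l[212,310]
if i==0:i=l[205,330]
Q=P[(l==i)];print("zmax",np.percentile(Q[:,2],[5,50,95]),len(Q))
for zo in(38,):
    T=Q[Q[:,2]>zo];print(T[:,2].mean(),rect(T[:,:2]))
for j in range(1,n):
    if st[j,4]>150:
        q=P[l==j];print(j,st[j],np.percentile(q[:,2],95),rect(q[q[:,2]>np.percentile(q[:,2],95)-6][:,:2])[0])
# rays
sel=((l==i)&(P[...,2]>38)).astype(np.uint8)
k=max(cv2.findContours(sel,cv2.RETR_EXTERNAL,cv2.CHAIN_APPROX_NONE)[0],key=cv2.contourArea)[:,0]
R=np.array([ray(c,u,v,45)[:2] for u,v in k]);print("rays",rect(R))
for nm in("wc","wk"):
    c=pickle.load(open(nm+".pkl","rb"));P=cloud(c);print("==",nm)
    hsv=cv2.cvtColor(c["image"],cv2.COLOR_BGR2HSV)
    w=(hsv[...,1]<60)&(hsv[...,2]>150)
    near=(P[...,0]>500)&(P[...,0]<720)&(P[...,1]>-260)&(P[...,1]<110)
    for lab,mm in(("w63",w&near&(abs(P[...,2]-63)<6)),("bed30",w&near&(abs(P[...,2]-30)<5)),("blue20",(mask(c,"blue")>0)&near&(abs(P[...,2]-20)<5)),("knobtop",near&(P[...,2]>104)&(P[...,2]<116)),("red",(mask(c,"red")>0)&near)):
        mm=cv2.morphologyEx(mm.astype(np.uint8),cv2.MORPH_OPEN,np.ones((2,2)))
        n,l,st,ct=cv2.connectedComponentsWithStats(mm)
        for j in range(1,n):
            if st[j,4]>25:
                q=P[l==j];print(lab,st[j],"z",q[:,2].mean().round(1),"mean",q[:,:2].mean(0).round(1),np.round(rect(q[:,:2])[1],1).tolist(),[np.round(x,1) for x in rect(q[:,:2])[0]])
E
```

```text
zmax [ 7.93489324 45.05963701 46.39112127] 1274
47.1069601239218 (((536.6176147460938, 325.42236328125), (35.4898567199707, 149.39523315429688), 0.6328850388526917), array([[518.0487 , 399.9194 ],
       [519.69885, 250.53331],
       [555.1865 , 250.92532],
       [553.5364 , 400.3114 ]], dtype=float32))
1 [269 105  41  40 712] 34.94703598940273 ((516.6749267578125, 373.684814453125), (66.65397644042969, 26.22020721435547), 36.648231506347656)
2 [ 303  175   31   50 1274] 46.39112127013743 ((536.2913208007812, 325.41357421875), (35.45868682861328, 149.3729705810547), 0.9209858179092407)
3 [ 351  219   77   74 2940] 65.17707569588312 ((576.7291870117188, 274.7064208984375), (78.65223693847656, 250.1824951171875), 34.389896392822266)
rays (((537.3296508789062, 276.52850341796875), (35.47739791870117, 50.672813415527344), 0.18146385252475739), array([[519.5108 , 301.8086 ],
       [519.6713 , 251.13605],
       [555.1485 , 251.24841],
       [554.988  , 301.92096]], dtype=float32))
== wc
w63 [ 305  180   53   23 1026] z 61.3 mean [603.1  -1.2] [[566.9000244140625, 104.30000305175781], 
[... 5452 characters left out ...]
, [646.0, -265.79998779296875], [671.2000122070312, -259.5], [663.2999877929688, -227.89999389648438]] [array([ 654.7, -246.9]), array([26. , 32.5]), np.float64(14.1)]
blue20 [324 245  21  15 158] z 19.9 mean [ 576.7 -246.3] [[555.9000244140625, -245.3000030517578], [585.0, -268.0], [597.7000122070312, -251.6999969482422], [568.5999755859375, -229.0]] [array([ 576.8, -248.5]), array([20.7, 36.9]), np.float64(52.1)]
red [ 274  189  100   55 1807] z 61.9 mean [ 565.4 -167.1] [[461.20001220703125, -57.900001525878906], [542.2999877929688, -248.8000030517578], [640.7999877929688, -207.0], [559.7000122070312, -16.100000381469727]] [array([ 551. , -132.5]), array([107. , 207.4]), np.float64(23.0)]
```

Insert: centre (537.3, 276.5), measured 35.5 × 50.7 mm against 36 × 50, and aligned within about 0.2°. Depth outliers are spoiling the clamp fits, so I'll redo those with rays onto the known heights.

```bash
python3 - <<'E'
from h import *
for nm in("wc","wk"):
    c=pickle.load(open(nm+".pkl","rb"));P=cloud(c);print("==",nm)
    hsv=cv2.cvtColor(c["image"],cv2.COLOR_BGR2HSV);ok=c["range_z"]>50
    w=(hsv[...,1]<60)&(hsv[...,2]>150)&ok
    near=(P[...,0]>500)&(P[...,0]<720)&(P[...,1]>-260)&(P[...,1]<110)
    for lab,z,mm in(("w63",63,w&near&(abs(P[...,2]-63)<5)),("bed30",30,w&near&(abs(P[...,2]-30)<5))):
        n,l,st,ct=cv2.connectedComponentsWithStats(mm.astype(np.uint8),connectivity=4)
        for j in range(1,n):
            if st[j,4]>300:
                k=max(cv2.findContours((l==j).astype(np.uint8),cv2.RETR_EXTERNAL,cv2.CHAIN_APPROX_NONE)[0],key=cv2.contourArea)[:,0]
                R=np.array([ray(c,u,v,z)[:2] for u,v in k],np.float32)
                r=cv2.minAreaRect(R);print(lab,[np.round(x,1) for x in r],cv2.boxPoints(r).round(1).tolist())
                # side edges per row
                rows=sorted(set(k[:,1]))[4:-4]
                L=np.array([ray(c,k[k[:,1]==v][:,0].min()-.5,v,z)[:2] for v in rows]);Rr=np.array([ray(c,k[k[:,1]==v][:,0].max()+.5,v,z)[:2] for v in rows])
                if lab=="bed30":
                    for E in(L,Rr):
                        p=np.polyfit(E[:,1],E[:,0],1);print("  edge slope deg",np.degrees(np.arctan(-p[0])).round(2),"x at y=-40",np.polyval(p,-40).round(1))
    # hub cap: white circle, red hub
    m=mask(c,"red")*near.astype(np.uint8);k=max(cv2.findContours(m,cv2.RETR_EXTERNAL,cv2.CHAIN_APPROX_NONE)[0],key=cv2.contourArea)
    print("red hull tail",cv2.minAreaRect(k))
    hu,hv=((336,328),(359,231))[nm=="wk"]
    print("zhub",np.median(P[hv-3:hv+4,hu-3:hu+4,2]),ray(c,hu,hv,np.median(P[hv-3:hv+4,hu-3:hu+4,2])).round(1))
    dk=(hsv[...,2]<60)
    b=(slice(285,335),slice(222,252)) if nm=="wc" else (slice(182,220),slice(245,280))
    im=cv2.resize(c["image"][b],None,fx=10,fy=10,interpolation=0);cv2.imwrite(f"pics/{nm}_knob.png",im)
    zz=P[...,2][b];print("max z",np.sort(zz[zz<125].ravel())[-5:])
    t=(P[...,2]>105)&(P[...,2]<116)&dk&near; v,u=np.nonzero(t);v0=b[0].start;s=(v>=b[0].start)&(v<b[0].stop)&(u>=b[1].start)&(u<b[1].stop)
    print("knob top px",u[s].mean(),v[s].mean(),s.sum(),ray(c,u[s].mean(),v[s].mean(),110).round(1))
E
```

```text
== wc
w63 [array([6.016e+02, 6.000e-01]), array([59.1, 23.2]), np.float64(2.9)] [[571.5, 10.699999809265137], [572.7000122070312, -12.5], [631.7000122070312, -9.5], [630.5, 13.600000381469727]]
w63 [array([606.5, -88.6]), array([58.7, 14.4]), np.float64(3.4)] [[576.7000122070312, -83.0999984741211], [577.5999755859375, -97.5], [636.2000122070312, -94.0999984741211], [635.2999877929688, -79.69999694824219]]
bed30 [array([600.,  38.]), array([49.7, 56.4]), np.float64(3.1)] [[573.7000122070312, 64.80000305175781], [576.7000122070312, 8.5], [626.2999877929688, 11.100000381469727], [623.2999877929688, 67.5]]
  edge slope deg 3.07 x at y=-40 579.3
  edge slope deg 3.86 x at y=-40 630.2
bed30 [array([604.4, -53. ]), array([49.4, 61.6]), np.float64(1.9)] [[578.7000122070312, -23.0], [580.7000122070312, -84.5999984741211], [630.0999755859375, -83.0], [628.0999755859375, -21.399999618530273]]
  edge slope deg 2.99 x at y=-40 579.2
  edge slope deg 1.91 x at y=-40 629.3
red hull tail ((297.96575927734375, 310.9246520996094), (108.49715423583984, 28.206920623779297), 20.556045532226562)
zhub 66.
[... 783 characters left out ...]
40625, 14.600000381469727], [623.0, 67.0]]
  edge slope deg 2.7 x at y=-40 578.6
  edge slope deg 3.2 x at y=-40 629.6
bed30 [array([604.3, -47.4]), array([49.9, 72.4]), np.float64(3.0)] [[577.5, -12.5], [581.2999877929688, -84.9000015258789], [631.0999755859375, -82.30000305175781], [627.4000244140625, -9.899999618530273]]
  edge slope deg 3.23 x at y=-40 578.9
  edge slope deg 2.52 x at y=-40 628.6
red hull tail ((320.8401794433594, 215.89219665527344), (107.27915954589844, 28.78138542175293), 18.7413387298584)
zhub 66.56673535156273 [ 611.6 -187.3   66.6]
max z [111.76861106 111.88317492 111.97625571 112.49616225 112.56921843]
knob top px 266.5 206.21428571428572 14 [ 500.9 -137.2  110. ]
```

```bash
python3 - <<'E'
from h import *
c=pickle.load(open("wc.pkl","rb"));im=c["image"][110:350,220:420]
cv2.imwrite("pics/wc_zoom.png",cv2.resize(im,None,fx=2.5,fy=2.5,interpolation=2))
E
```

```text
(no output)
```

View pics/wc_zoom.png

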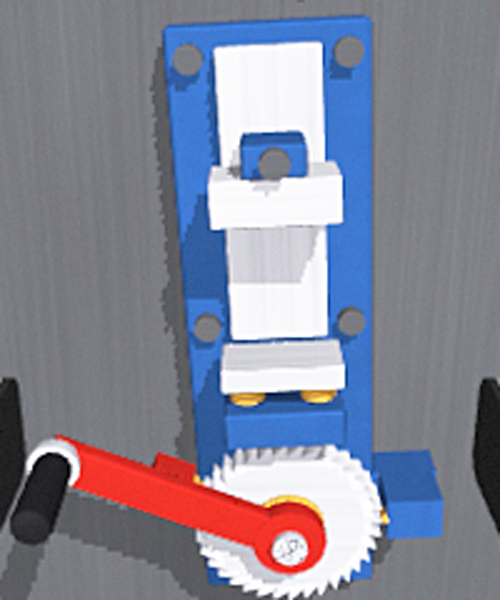

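The two views agree. The clamp is yawed +3.0°, with its centre line at x ≈ 604.3 where y = -40. The stop face is at y ≈ -11.6 and the jaw face at ≈ -82.7, so the opening is about 71 mm, within 66–78. The hub at (611.7, -187) fits y = -140, and the knob is at (501, -136). Next: grasp the insert.

```bash
python3 - <<'E'
from h import *; from workcell import *
R=Rz(np.radians(.2))
movep([537.3,276.5,110],R); movel([537.3,276.5,7],max_speed=120)
clamp(); s=read_state();print(s["time"],s["eef_pos"].round(1),s["finger_gap"],s["ft_force"].round(1))
movel([537.3,276.5,130]); s=read_state();print(s["time"],s["finger_gap"],s["ft_force"].round(1))
c=camera("wrist");cv2.imwrite("pics/g1.png",c["image"])
E
```

```text
6.6083 [537.5 276.6   7.5] 35.542304367000156 [-1.6 -0.6  5.6]
7.575 35.04001154303668 [-0.7  0.5 -4.3]
```

View pics/g1.png

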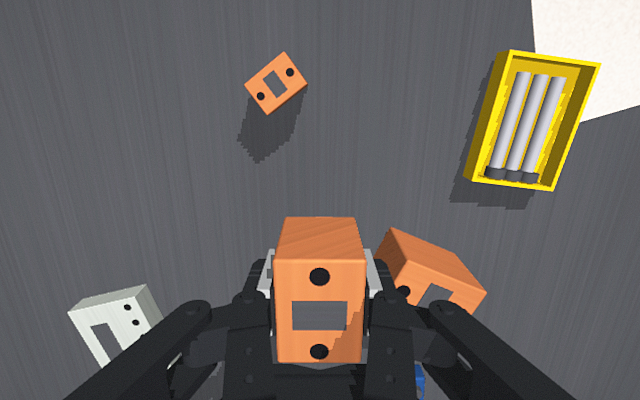

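The insert is held squarely: the gap is 35 mm and the weight about 4.3 N. The picture shows it upright between the pads, around (318,290). Placing it next.

```bash
python3 - <<'E'
from h import *; from workcell import *
R=Rz(np.radians(3.0)); x,y=604.7,-47.1
movep([x,y,130],R); s=read_state();print(s["time"],s["eef_pos"].round(1))
movel([x,y,48],max_speed=120); movel([x,y,39.5],max_speed=40,guard=8)
hit=movel([x,y,34],max_speed=15,guard=6)
s=read_state();print(hit,s["time"],s["eef_pos"].round(1),s["ft_force"].round(1),s["torque"].round(2))
open_gripper();wait(.1);movel([x,y,160]); s=read_state();print(s["time"],s["finger_gap"])
movep([590,20,260],Rz(0));c=camera("wrist");cv2.imwrite("pics/p1.png",c["image"]);pickle.dump(c,open("p1.pkl","wb"))
print(read_state()["time"])
P=cloud(c);m=mask(c,"copper");n,l,st,ct=cv2.connectedComponentsWithStats(m)
for j in range(1,n):
    if st[j,4]<300: continue
    sel=((l==j)&(abs(P[...,2]-75)<5)).astype(np.uint8)
    if sel.sum()<200: continue
    k=max(cv2.findContours(sel,cv2.RETR_EXTERNAL,cv2.CHAIN_APPROX_NONE)[0],key=cv2.contourArea)[:,0]
    q=np.array([ray(c,u,v,75)[:2] for u,v in k],np.float32);print(st[j],P[...,2][sel>0].mean(),cv2.minAreaRect(q))
E
```

```text
8.875 [604.8 -45.2 129.8]
True 10.3417 [605.  -47.1  37.5] [-0.7  0.7  9. ] [0.04 0.44 0.01]
11.9667 85.55789719550961
12.575
[318 214  31  40 502] 75.33466939304373 ((604.1319580078125, -48.89323425292969), (35.04560852050781, 47.41472625732422), 3.8101377487182617)
```

View pics/p1.png

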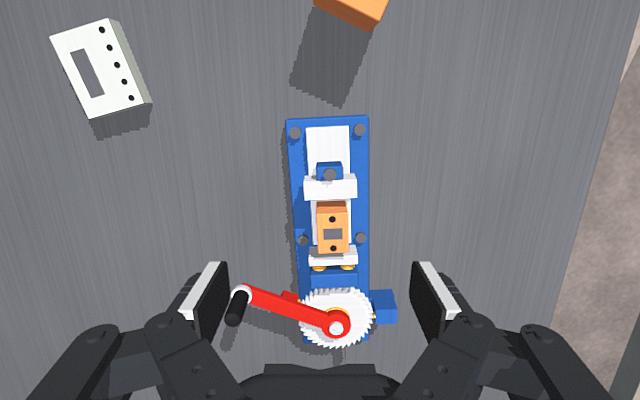

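The insert stands upright on the bed: top at 75.3 mm, x within 1 mm of the centre line, about 3.8° measured by a coarse fit. The knob radius came out at 122 mm instead of 130, so I'll re-measure the knob's top before touching it.

```bash
python3 - <<'E'
from h import *
out=[]
for nm,b in(("wc",(285,222)),("wk",(180,240))):
    c=pickle.load(open(nm+".pkl","rb"));im=c["image"][b[0]:b[0]+50,b[1]:b[1]+50]
    out.append(cv2.resize(im,None,fx=8,fy=8,interpolation=0))
    print(nm,ray(c,232,320,110),ray(c,260,206,110))
    ax=np.array([611.7,-187.])
    for a in (-.35,-.4,-.45):
        th=np.radians(183)+a;k=ax+130*np.array([np.cos(th),np.sin(th)]);print(a,k.round(1),np.round(proj(c,[*k,110]),1),np.round(proj(c,[*k,65]),1))
cv2.imwrite("pics/knobs.png",np.hstack(out))
c=pickle.load(open("top0.pkl","rb"));cv2.imwrite("pics/knobt.png",cv2.resize(c["image"][150:230,330:390],None,fx=8,fy=8,interpolation=0)[:600])
E
```

```text
wc [ 492.2609939  -136.88445405  110.        ] [531.54469519  -0.94385564 110.        ]
-0.35 [ 487.4 -148.9] [228.6 328.7] [238.3 303.6]
-0.4 [ 489.5 -142.7] [230.  324.3] [239.5 299.5]
-0.45 [ 491.8 -136.7] [231.6 319.8] [241.  295.4]
wk [ 448.67946364 -291.57530013  110.        ] [ 493.65065678 -136.97673663  110.        ]
-0.35 [ 487.4 -148.9] [255.1 215.9] [261.9 202.7]
-0.4 [ 489.5 -142.7] [256.6 210.8] [263.3 198.1]
-0.45 [ 491.8 -136.7] [258.4 205.7] [264.9 193.5]
```

View pics/knobs.png

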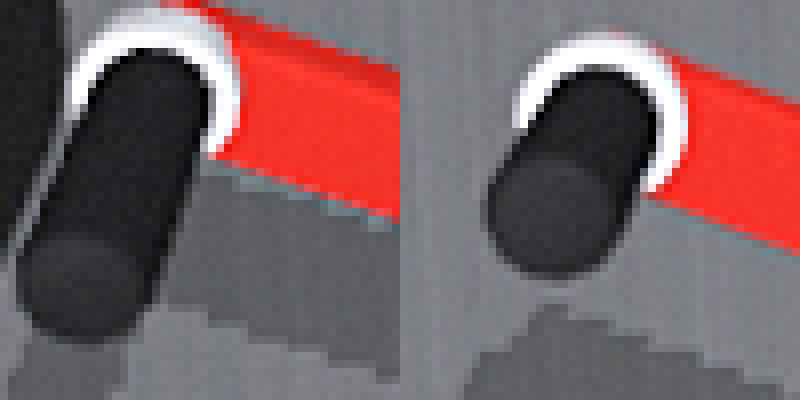

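The knob axis is at about (492.4, -138.3), which gives a radius of 129 mm (expected 130) and a lever angle of about -0.44. I'll straddle the knob with the open fingers along the tangent, push with one finger, return with the other, and guard on the tangential force.

```bash
cat >> h.py <<'E'
AX=np.array([611.7,-187.2]);RAD=130.;Y0=np.radians(183.0);ZT=70.;OFF=32.7
def pose(phi,off):
    th=Y0+phi;e=np.array([np.cos(th),np.sin(th)]);t=np.array([-e[1],e[0]])
    k=AX+RAD*e;p=k+off*t
    return [p[0],p[1],ZT],Rz(th-np.pi/2),t   # tool x = -t
def phi_of(s,off):
    # lever angle if knob touches the finger (off along t)
    t=-s["tool_rot"][:2,0];k=s["eef_pos"][:2]-off*t-AX
    a=np.arctan2(k[1],k[0])-Y0;return (a+np.pi)%(2*np.pi)-np.pi
E
python3 - <<'E'
from h import *; from workcell import *
for phi in(-.44,-.5,0,.5):
  for off in(-OFF,OFF):
    p,R,t=pose(phi,off);q=inverse_kinematics(p,R);q2=inverse_kinematics(p,-R*[1,1,-1]);print(phi,np.round(p,1),None if q is None else q.round(2),None if q2 is None else q2.round(2))
E
```

```text
-0.44 [ 503.7 -107.8   70. ] [ 0.1   0.59  0.    2.01 -0.    0.54  1.28] [-0.32  0.69  0.58  2.03 -0.65  0.61 -1.25]
-0.44 [ 479.  -168.3   70. ] [ 0.21  0.59  0.01  2.03 -0.01  0.53  1.42] [-0.19  0.68  0.58  2.05 -0.65  0.6  -1.12]
-0.5 [ 508.7 -101.5   70. ] [ 0.08  0.6   0.01  2.   -0.01  0.54  1.22] [-0.34  0.7   0.59  2.02 -0.66  0.62 -1.31]
-0.5 [ 480.4 -160.4   70. ] [ 0.19  0.59  0.02  2.03 -0.02  0.52  1.35] [-0.22  0.68  0.59  2.05 -0.67  0.6  -1.18]
0 [ 480.2 -161.3   70. ] [ 0.27  0.58 -0.08  2.03  0.09  0.53  1.75] [-0.14  0.65  0.48  2.05 -0.54  0.57 -0.79]
0 [ 483.6 -226.7   70. ] [ 0.39  0.61 -0.08  1.96  0.09  0.57  1.87] [-0.01  0.68  0.47  1.98 -0.52  0.61 -0.7 ]
0.5 [ 483.9 -227.6   70. ] [ 0.46  0.62 -0.18  1.95  0.19  0.59  2.28] [ 0.06  0.66  0.38  1.97 -0.42  0.59 -0.3 ]
0.5 [ 518.2 -283.2   70. ] [ 0.53  0.68 -0.19  1.8   0.19  0.67  2.36] [ 0.13  0.73  0.4   1.83 -0.43  0.68 -0.24]
```

```bash
sed -i 's/Rz(th-np.pi\/2),t .*/Rz(th+np.pi\/2),t/; s/t=-s\["tool_rot"\]/t=s["tool_rot"]/' h.py
cat >> h.py <<'E'
def stroke(phi0,phi1,off,lim,speed=70,step=.17):
    """drive with the finger at side off from lever angle phi0 to phi1; stop at tangential force lim"""
    from workcell import movel,read_state
    sg=np.sign(phi1-phi0);n=max(1,int(np.ceil(abs(phi1-phi0)/step)));log=[]
    for f in np.linspace(phi0,phi1,n+1)[1:]:
        p,R,t=pose(f,off);s=read_state();ft=-sg*s["ft_force"][:2]@s["tool_rot"][:2,0]
        hit=movel(p,R,max_speed=speed,guard=max(1.5,lim-max(ft,0)))
        s=read_state();ft=-sg*s["ft_force"][:2]@s["tool_rot"][:2,0]
        log.append((round(float(phi_of(s,off)),3),round(float(ft),1)))
        if hit: break
    print(round(s["time"],1),"HIT" if hit else "end",log,"F",s["ft_force"].round(1));return hit
E
python3 - <<'E'
from h import *; from workcell import *
p,R,t=pose(-.44,0);
movep([p[0],p[1],170],R);print(read_state()["time"],read_state()["ft_force"].round(1))
print("hit",movel(p,max_speed=120,guard=10));s=read_state();print(s["time"],s["eef_pos"].round(1),s["ft_force"].round(1))
c=camera("wrist");cv2.imwrite("pics/k1.png",c["image"])
E
```

```text
13.825 [0.2 0.1 0.7]
hit False
14.8083 [ 491.7 -138.2   70.5] [0.8 0.2 0.5]
```

View pics/k1.png

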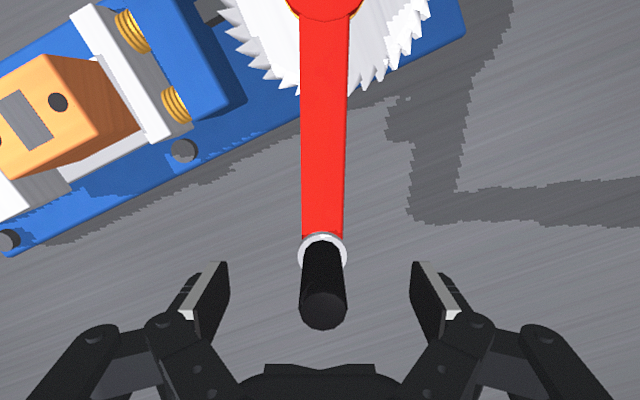

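The knob at (323,290) sits centred between the open fingers. First working stroke:

```bash
python3 - <<'E'
from h import *; from workcell import *
p,R,t=pose(-.44,24);movel(p,R,max_speed=100,guard=6)
stroke(-.52,.49,OFF,10,step=.12)
E
```

```text
18.5 end [(-0.41, -0.1), (-0.299, -0.0), (-0.186, -0.4), (-0.074, -0.3), (0.039, -0.4), (0.151, 0.5), (0.263, -0.1), (0.375, 0.2), (0.487, 0.2)] F [-0.   0.1 -0.4]
```

```bash
python3 - <<'E'
from h import *; from workcell import *
c=camera("wrist");cv2.imwrite("pics/k2.png",c["image"])
E
```

```text
(no output)
```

View pics/k2.png

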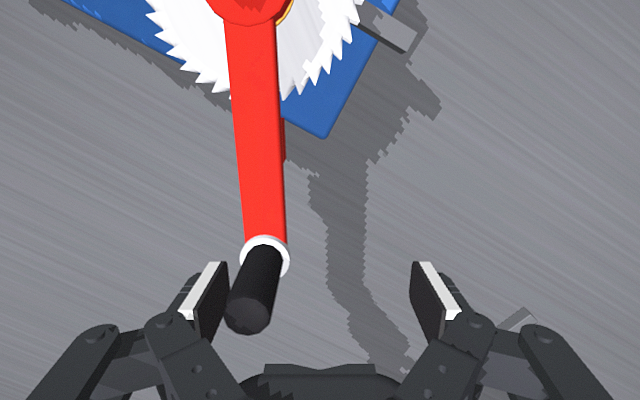

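The lever followed and the knob at (250,300) is by the left finger. Next: return stroke, then the second working stroke.

```bash
python3 - <<'E'
from h import *; from workcell import *
p,R,t=pose(.49,-22);movel(p,R,max_speed=130,guard=8)
stroke(.49,-.5,-OFF,9,speed=100,step=.2)
p,R,t=pose(-.5,22);movel(p,R,max_speed=130,guard=8)
stroke(-.5,.49,OFF,10,step=.12)
c=camera("wrist");cv2.imwrite("pics/k3.png",c["image"])
E
```

```text
21.3 end [(0.298, -0.6), (0.099, -0.5), (-0.098, 0.3), (-0.295, 0.3), (-0.492, 0.4)] F [-0.3 -0.4  0.4]
25.3 end [(-0.395, 0.2), (-0.283, 0.7), (-0.173, -1.0), (-0.063, -0.2), (0.048, -0.0), (0.158, 0.2), (0.267, 0.2), (0.377, 1.1), (0.488, 0.0)] F [0.3 0.3 0.1]
```

View pics/k3.png

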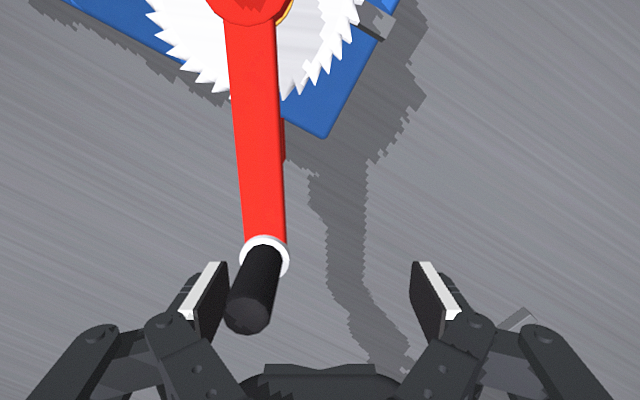

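The lever has done about 10 notches (roughly 20 of 21 mm). The third stroke should meet resistance, so I'm guarding it at 12 N.

```bash
python3 - <<'E'
from h import *; from workcell import *
p,R,t=pose(.49,-22);movel(p,R,max_speed=130,guard=8)
stroke(.49,-.5,-OFF,9,speed=100,step=.2)
p,R,t=pose(-.5,22);movel(p,R,max_speed=130,guard=8)
stroke(-.5,.49,OFF,12,speed=55,step=.1)
E
```

```text
28.1 end [(0.298, 0.3), (0.099, 0.5), (-0.098, 1.0), (-0.295, -0.0), (-0.492, 1.0)] F [-0.2 -1.   0.3]
29.8 HIT [(-0.408, 3.7), (-0.307, 5.3), (-0.279, 5.3)] F [1.4 5.1 3.1]
```

```bash
python3 - <<'E'
from h import *; from workcell import *
wait(.3);s=read_state();print(s["ft_force"].round(1),phi_of(s,OFF))
stroke(-.279,.49,OFF,12,speed=30,step=.05)
E
```

```text
[3.2 4.1 2.5] -0.2879285257649915
30.4 HIT [(-0.258, 4.9)] F [2.1 4.6 2.4]
```

```bash
cat >> h.py <<'E'
def creep(phi,dphi,off,g,speed=25):
    from workcell import movel,read_state,wait
    p,R,t=pose(phi+dphi,off);hit=movel(p,R,max_speed=speed,guard=g);a=read_state();wait(.1);s=read_state()
    f=[round(float(-x["ft_force"][:2]@x["tool_rot"][:2,0]),1) for x in(a,s)];ph=phi_of(s,off)
    print(round(s["time"],2),hit,round(float(ph),3),"ft",f,s["ft_force"].round(1));return hit,ph,f
E
python3 - <<'E'
from h import *; from workcell import *
ph=-.258
for i in range(6):
    hit,q,f=creep(ph,.05,OFF,9);ph=ph+.05 if not hit else q
    if f[1]>10: break
E
```

```text
30.88 False -0.218 ft [8.3, 8.0] [-0.7  8.2 -1.7]
31.39 False -0.167 ft [7.9, 7.0] [-2.8  7.4 -0.9]
31.91 False -0.12 ft [9.0, 7.8] [-3.7  8.   0.8]
32.42 False -0.072 ft [10.2, 9.8] [-3.9  9.8  2.1]
32.94 False -0.023 ft [11.1, 11.4] [-4.8 11.1  3. ]
```

```bash
python3 - <<'E'
from h import *; from workcell import *
ph=-.023
for i in range(3):
    hit,q,f=creep(ph,.03,OFF,4);ph=ph+.03 if not hit else q
    if max(f)>=12: break
E
```

```text
33.29 False -0.009 ft [12.2, 11.7] [-5.4 11.4  3.1]
```

11.7–12.2 N. I'll take the lever back and check with another short working stroke that the wheel held its notch.

```bash
python3 - <<'E'
from h import *; from workcell import *
p,R,t=pose(-.009,-22);movel(p,R,max_speed=100,guard=20)
s=read_state();print(s["ft_force"].round(1))
stroke(-.009,-.4,-OFF,9,speed=80,step=.2)
p,R,t=pose(-.4,24);movel(p,R,max_speed=100,guard=8)
ph=-.45
for i in range(9):
    hit,q,f=creep(ph,.05,OFF,9,speed=40);ph=ph+.05 if not hit else q
    if max(f)>=11.3 or hit: break
E
```

```text
[-0.6 -0.3  0.3]
35.1 end [(-0.199, -0.4), (-0.395, 0.4)] F [-0.4 -0.3  0.2]
36.27 False -0.401 ft [0.1, -0.3] [-1.   0.  -0.5]
36.69 False -0.351 ft [0.1, -0.7] [-0.  -0.7 -0.1]
37.11 False -0.31 ft [7.6, 7.5] [ 2.9  7.  -0. ]
37.52 False -0.263 ft [9.6, 9.6] [1.9 9.4 0.1]
37.94 False -0.215 ft [10.0, 10.7] [ 0.4 10.8  2.1]
38.36 False -0.164 ft [10.4, 11.1] [-1.4 11.3  2.9]
38.77 False -0.116 ft [11.3, 11.3] [-2.  11.4  3.7]
```

```bash
python3 - <<'E'
from h import *; from workcell import *
ph=-.116
for i in range(2):
    hit,q,f=creep(ph,.03,OFF,4);ph=ph+.03
    if max(f)>=12 or hit: break
p,R,t=pose(ph,0);movel(p,R,max_speed=80,guard=20)
s=read_state();print(s["ft_force"].round(1))
p[2]=180;movel(p,max_speed=150)
movep([590,20,260],Rz(0));wait(.3);c=camera("wrist");cv2.imwrite("pics/f1.png",c["image"]);pickle.dump(c,open("f1.pkl","wb"))
P=cloud(c);m=mask(c,"copper");n,l,st,ct=cv2.connectedComponentsWithStats(m)
for j in range(1,n):
    sel=((l==j)&(abs(P[...,2]-75)<5)).astype(np.uint8)
    if sel.sum()<200: continue
    k=max(cv2.findContours(sel,cv2.RETR_EXTERNAL,cv2.CHAIN_APPROX_NONE)[0],key=cv2.contourArea)[:,0]
    q=np.array([ray(c,u,v,75)[:2] for u,v in k],np.float32);print(st[j],P[...,2][sel>0].mean(),P[...,2][sel>0].std(),cv2.minAreaRect(q))
print(read_state()["time"])
E
```

```text
39.12 False -0.105 ft [12.5, 13.0] [-1.9 13.   4.1]
[ 0.9 -0.9 -0.4]
[319 203  30  39 466] 75.37818065530647 0.7362339485123668 ((605.4173583984375, -35.97868347167969), (32.08304214477539, 46.5982551574707), 2.294154644012451)
41.875
```

View pics/f1.png

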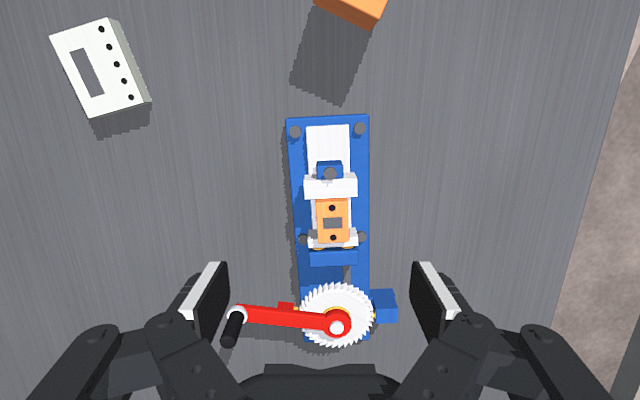

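The insert sits flush between stop and jaw, top at 75.4 mm and centre about 25 mm from the stop face. It is square within about 1° and 1 mm off the centre line. The robot is clear of everything, so I'm handing in.

```bash
python3 -c "
from workcell import *
finish_job();print(read_state()['time'])"
```

```text
the job is handed in; nothing more can be done
the job is handed in; nothing more can be done
```

I set the middle-sized insert on the bed between jaw and stop, let go of it, and pumped the lever until the jaw clamped it. I handed the job in at about 42 s; no verdict is reported.

**Pumping:** Two full working strokes ran the jaw free. The third built up to about 12 N at the knob. After a return, a short check stroke picked up again at about 7.5 N and ended at 12.5–13.0 N, just over the 12 N aim and under the 16 N limit.

**Last picture:**
- **Insert:** it was upright, with its top at 75.4 mm (75 expected). It sat against the stop, about 1 mm off the centre line.
- **Squareness:** it was within about 1° of the clamp by a coarse fit.
- **Lever and robot:** the lever was released and the robot was clear of everything.

**Checks that disagreed or were not made:**
- **Knob position:** the first measurement gave a radius of 122 mm instead of 130. I re-measured it from the knob's top face before touching it and got 129.
- **Early stops:** on the third stroke the force guard stopped twice with only about 5 N showing, probably because of click jolts. I finished that stroke in small steps.
- **Clamping force:** I inferred it only from the knob force, at roughly 80–120 N after release.
- **Bystanders:** I did not measure them again. No move went near them, and no unexpected contact showed.

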